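Slide a board carrier home in the test station and latch it

ROBOT

A 7-joint arm with a two-finger parallel gripper is mounted at the origin on the work surface. World frame = base frame: x ahead of the robot, y to its left, z up, the work surface at z = 0. Lengths are in m, angles in rad, forces in N, time in s.
With the tool pointing down it reaches from about 0.4 to 0.875 m from the base axis. Payload 19.3 kg.
Tool frame: the origin (TCP) lies where the fingers leave the gripper's body, on its centre line; the fingertips stand bot.tip_reach ahead of it and the grasp point (between the pads) lies 54 mm ahead of it (bot.tip_reach is the distance from the TCP to the fingertips, in m); z points along the fingers, y is the line along which they close (so a half turn about z gives the same grasp; the last joint's range is limited). The gripper opens to 85 mm and grips with 20 to 120 N. Pads are 22 mm wide; open, the fingers measure 114 mm over their backs; the gripper's body (76 mm by 85 mm) begins 54 mm behind the grasp point. The pads swing forward as they close: fully open they stand 13 mm farther back than shut.
Start: joints at [1.149, 0.521, -0.036, 1.599, 0.021, 1.021, -0.113], TCP at [0.215, -0.587, 0.304] pointing down, gripper open.
Joint ranges: [-2.91, 2.91], [-0.3, 2.13], [-1.5, 1.42], [0.17, 2.43], [-1.26, 4.41], [0.16, 1.93], [-2.52, 2.52]. Speed limits (rad/s): [1.89, 1.89, 2.39, 2.39, 3.01, 3.01, 3.01].

INTERFACE

Orientations are given as [roll, pitch, yaw] about the fixed x, y, z axes, in that order (R = Rz(yaw) Ry(pitch) Rx(roll)).
In Python, from workcell import bot gives the robot as it stands. The module is installed in compiled form; this text tells all that it offers.
- The arm moves only by the shell command python3 -m jog 'ROWS' [FORCE]. ROWS is JSON, a list that holds one entry, the list of rows, each a list of 7 numbers: the shift along the tool's x, y, z in mm, then the turn, a rotation vector about the tool's x, y, z in rad, then the opening, from 0 (shut) to 1 (fully open). In form: [[[tx, ty, tz, wx, wy, wz, fingers], ...]]. A call has 1 to 5 rows; each row shifts and turns the commanded pose from where the row before left it, along the tool's axes as they then stand; what a row does not reach is not made up. A row lasts 1/10 s, in which the tool goes at most 50 mm and 8.59 degrees, less where a joint would pass 70% of its speed; a pose out of reach is approached as far as the arm can. A call is refused whole if a number of a shift passes 50 or a number of a turn 0.15, either way. A call with a gripper value outside its range is refused whole. The fingers move at their own pace and stop on an object; FORCE is the grip in N (left out, the last holds). Time passes only in rows, so rows that do not move let the fingers close. It gives the time, the measured TCP pose, the force, the opening and the grip force at its end, in the units of the state.
- bot.observe(): the state, without advancing time (a new reading comes with each control period).
- bot.grab_frame(name): name is "scene" or "top" or "wrist"; returns a dict with "img" (400x640x3 uint8, red, green, blue), "intrinsics" (3x3 intrinsics, pixels), "R" (3x3) and "t" (3): a world point X has camera coordinates R X + t; the wrist camera has in their place "tool_from_camera" (4x4, takes a point from camera to tool coordinates, whose origin is the TCP and whose axes are the flange's). Camera axes: x right, y down, z forward; pixel columns grow to the right and rows downward; lengths in m; the calibration is good to about 2 mm. A picture is of the moment at which its call begins: read the wrist's pose just before it. There is no depth.
- bot.job_done(): hands the job in; it is judged then, once.
Trained networks look in a picture, given as the dict that the camera call returned (one of the last four; its "shot" number tells which), for a name from the list of things; names that differ only in an ending like _2 or _b are one class to them, and where a whole thing is asked for, a point or a joint stands for the part that bears it (a point fixed in the world has none). Each returns a list of dicts, best first, with "conf" (0 to 1); they miss things now and then, are a little off and sometimes report something else, mostly with a low value. They report only what shows in the picture. A call takes as long as a camera call. They do not tell look-alikes from the thing itself.
- bot.trace(query, picture): "region" (400x640 bool, what is visible of it).
- bot.spot_point(query, picture): "xyz" ([x, y, z] in m, in world coordinates, good to about 4 mm: a listed point, or the origin of a listed thing).
The state is a dict: "clock": time; "qpos": joint angles; "qd": joint speeds; "joint_efforts": joint torques, N m; "position": TCP position; "tool_rot": TCP orientation; "force": force on the tool from outside, world axes, zero at the start; "moment": the same for the moment, N m; "grip_width": finger opening in m; "finger_force": force on a finger pad.
Only numpy, scipy, OpenCV 4.12 (cv2) and the standard library are available. Lean on these libraries where they do the work, as an engineer would, in place of code of your own. Each camera call takes 0.05 s, during which the arm holds its last target. There are 200 camera calls.

TASK

A circuit board is waiting in its black carrier on the rails of the grey test station. With your fingertips push the carrier along the rails towards the black contact block until you feel it drop into the locating notches and it lies flat, then swing the red latch over its edge until it stops. Do not lift or tip the carrier, do not press on the green circuit board, and leave everything else on the bench alone.

Things in the scene. Friction and masses are not known exactly. Their poses are not given: they have to be found in the camera images.
- station: Fixed grey test station. Origin on the bench; x along the rails in the pushing direction, y to the latch side, z up. Body x -215 to 165, y -105 to 135 mm, deck at z 45. Two aluminium rails, x -205 to 125, y +-38 to +-62 mm, running surface at z 65; outer guide walls (4 mm thick, top z 74.5) keep the carrier straight with 1.5 mm play a side.
- seat (a point): Where the carrier's origin comes to lie once it has dropped in (station x 40, y 0, z 65 mm), +-2 mm along x. Four notches (two in each rail, 20 mm long, 8 deep, at station x -15 and 95) then take its four feet, 16 mm long, all at once: it drops 6 mm and the notch ends stop it. Pushed slowly it always drops; shoved through at several hundred mm/s it overruns them.
- contact_block (a point): Middle of the top of the black contact block across the far end of the rails: 24 mm along x, 110 mm wide, top at z 85 mm. Its near face stands 16 mm beyond the seated carrier's front edge.
- carrier: Loose black plate with the circuit board, 150 mm (x, towards the contact block) x 120 x 10 mm, 0.35 to 0.65 kg. Origin: centre of the plate's underside, z 71 mm while it slides on its four 6 mm feet, z 65 mm once dropped in. Starts at station x -110 to -50 mm. An orange upright tab 60 mm wide, 6 mm thick, 24 mm above the plate's top, stands on its rear edge (x -75 to -69).
- push_tab (a point): Middle of the top edge of the orange tab's rear face (the face to push, looking along the carrier's -x): carrier x -75, y 0, 34 mm above the plate's underside. Sliding takes less than 6 N.
- circuit_board: Green circuit board, 100 x 72 mm, components up to 12 mm above the plate, fixed on the carrier's top, centred 15 mm ahead of the carrier's origin; begins 40 mm ahead of the plate's rear edge and 24 mm inside its long edges. Not to be pressed on.
- latch (a joint): Angle of the red swing latch. 0: parked, arm pointing along the station's -x, beside the rail; 1.571, its stop: arm along the station's -y, nose over the carrier's edge. Closes anticlockwise seen from above; starts at 0 to 0.25; stays where it is left; 1 to 2 N at the peg turn it. It passes 2 mm above the seated carrier's plate, but runs against the edge of a carrier that has not dropped.
- latch_pivot (a point): Axis of the latch at the underside of its arm (station x 40, y 98, z 77 mm). The arm is 14 mm wide, 8 mm thick, its tip 56 mm from this axis; a steel stud of 12 mm on the axis stands 5 mm above the arm.
- latch_peg (a point): Centre of the top of the red upright peg on the latch arm, for pushing it: 12 mm diameter, 28 mm tall (station z 85 to 113 mm), 38 mm from the pivot.
- screwdriver: Bystander: screwdriver with green handle, 190 mm, lying on the bench on the robot's side of the station. Origin under its middle.
- solder_spool: Bystander: aluminium solder spool, 54 mm diameter, 42 mm tall, on the bench beyond the station. Origin under its centre.
- flux_bottle: Bystander: amber bottle with red cap, 36 mm diameter, 85 mm tall, on the bench beyond the station. Origin under its centre.
- tweezers: Bystander: steel tweezers, 125 mm long, 8 mm high, lying on the station's deck beside the latch-side rail, near its rear end. Origin under the middle.
- multimeter: Bystander: yellow multimeter, 150 x 75 x 34 mm, lying on the bench. Origin under its centre.
- heat_sink: Bystander: finned aluminium heat sink, 60 x 50 x 28 mm, on the bench. Origin under its centre.
- tool_cup: Bystander: black cup with tools, 84 mm diameter, about 190 mm tall with the tools, on the bench. Origin under its centre.
There are look-alikes about, which are no part of the job. What is shaped like the carrier but pink or turquoise is not meant.

How it is judged:
On the way, in this order (a step that is already met when the one before it is completed fails the run):
1. the carrier has dropped into the locating notches and lies flat (z of carrier in the frame of station between 0.062 and 0.067 m and x of carrier in the frame of station between 0.0365 and 0.0435 m and angle between the z axis of carrier and the z axis of station, either way round below 0.03 rad), for 0.2 s.
2. the latch is swung over the carrier's edge (all of step 1 and value of joint latch above 1.4 rad), for 0.2 s.
At the end, for the whole second after the job is handed in: The carrier rests flat in the notches (origin within 3.5 mm of station x = 40 mm, underside within 2 mm of the rails' running surface, level to 0.03 rad) and at rest, and the latch stands at more than 1.40 of its 1.571 rad (all of step 2 and linear speed of carrier below 0.02 m/s and velocity of joint latch below 0.1 rad/s); the robot touches nothing.
It fails at once if the carrier is lifted off its rails (10 mm above sliding height) or tipped (0.2 rad) (z of carrier in the frame of station above 0.081 m or angle between carrier's own z axis and vertical above 0.2 rad).
It fails at once if the circuit board is pressed on with more than 2 N (contact force between any of the fingers, the arm and circuit_board above 2 N).
It fails at once if a bystander is moved by more than 20 mm or tipped over (distance of any of screwdriver, solder_spool, flux_bottle, tweezers, multimeter, heat_sink, tool_cup from where it was at the start of the episode above 0.02 m or angle between any of screwdriver, solder_spool, flux_bottle, tweezers, multimeter, heat_sink, tool_cup's own z axis and vertical above 0.5 rad).
It also fails if it takes over 45 s, if anything falls off the work surface, if the arm or the gripper's body presses on something with over 40 N, if the wrist force passes 120 N, or if a joint passes its speed limit or range.

## Working session

There is one attempt and no reset: what is moved stays moved. The work goes in short steps, Python scripts to look and compute and a shell command to move; the robot and the scene stay as the last step left them, time stands still between calls to the robot, and variables do not carry over. Pictures are saved under pics/ and viewed, at most 10 in all, crops included, and the job is handed in when it is done.

```bash
mkdir -p pics
cat > h.py <<'E'
from workcell import bot
import numpy as np, cv2
from scipy.spatial.transform import Rotation as Ro
def save(p,n): cv2.imwrite('pics/'+n+'.png',p['img'][:,:,::-1])
def st():
    s=bot.observe(); print('t',s['clock'],'pos',np.round(s['position'],4),'rot',np.round(s['tool_rot'],3),'F',np.round(s['force'],1),'w',s['grip_width']); return s
E
python3 - <<'E'
from h import *
st(); print(bot.tip_reach)
for c in ('scene','top'):
    p=bot.grab_frame(c); save(p,c)
    for q in ['station','seat','contact_block','carrier','push_tab','latch_pivot','latch_peg','tweezers']:
        print(c,q,[(np.round(d['xyz'],3).tolist(),round(d['conf'],2)) for d in bot.spot_point(q,p)[:3]])
E
```

```text
t 0.0 pos [ 0.2153 -0.5865  0.3033] rot [-3.141  0.     0.352] F [-0.1 -0.2 -0.1] w 0.08515561121918168
0.0726
scene station [([0.524, 0.111, -0.002], 0.67)]
scene seat [([0.511, 0.068, 0.061], 0.87), ([0.606, 0.084, 0.111], 0.47), ([0.682, -0.025, -0.003], 0.26)]
scene contact_block [([0.498, -0.034, 0.082], 0.57)]
scene carrier [([0.236, 0.354, 0.004], 0.75), ([0.305, -0.18, 0.01], 0.63), ([0.538, 0.163, 0.072], 0.55)]
scene push_tab [([0.552, 0.241, 0.106], 0.93), ([0.295, 0.308, 0.04], 0.78), ([0.343, -0.115, 0.04], 0.55)]
scene latch_pivot [([0.61, 0.053, 0.072], 0.84)]
scene latch_peg [([0.613, 0.085, 0.114], 0.65)]
scene tweezers [([0.657, 0.218, 0.048], 0.66), ([0.552, 0.241, 0.101], 0.5)]
top station [([0.523, 0.11, -0.005], 0.91)]
top seat [([0.514, 0.07, 0.067], 0.68)]
top contact_block [([0.493, -0.032, 0.085], 0.7)]
top carrier [([0.298, -0.176, 0.006], 0.92), ([0.532, 0.168, 0.075], 0.89), ([0.236, 0.36, 0.008], 0.63)]
top push_tab [([0.294, 0.314, 0.039], 0.9), ([0.548, 0.237, 0.106], 0.82), ([0.342, -0.11, 0.042], 0.8)]
top latch_pivot [([0.607, 0.051, 0.08], 0.9)]
top latch_peg [([0.575, 0.437, 0.003], 0.66), ([0.608, 0.086, 0.113], 0.49), ([0.362, -0.454, 0.001], 0.47)]
top tweezers [([0.656, 0.221, 0.045], 0.61), ([0.361, -0.45, 0.004], 0.53)]
```

View pics/top.png

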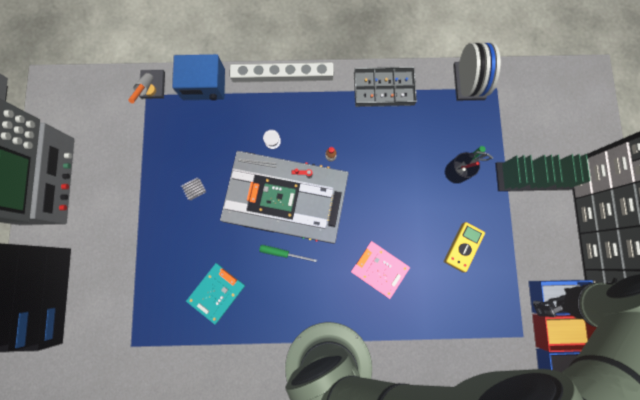

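View pics/scene.png

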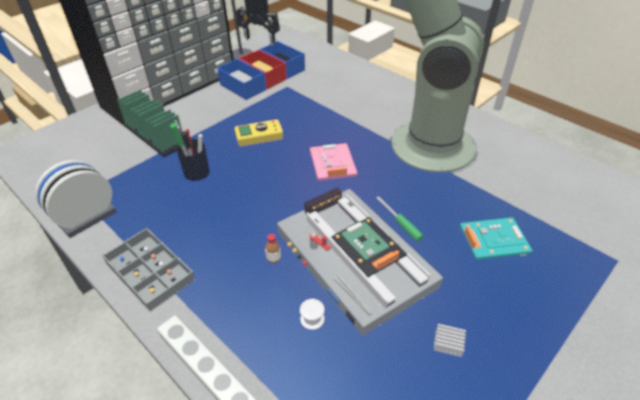

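The top view shows the real carrier (black, orange tab at about (253,190)) on the station. The pushing direction runs right and slightly down, and the contact block is at about (335,208). The pink and turquoise boards are decoys. The latch is at about (302,173) and the tweezers at (258,162). Next I fit the station pose and turn the tool.

```bash
cat >> h.py <<'E'
P=np.array([[40,0],[40,0],[165-24-2,0],[139,0],[0,0],[0,0],[40,98],[40,98]])/1e3
P[2:4,0]=.040+.075+.016+.012
W=np.array([[.511,.068],[.514,.070],[.498,-.034],[.493,-.032],[.524,.111],[.523,.110],[.610,.053],[.607,.051]])
a=P-P.mean(0);b=W-W.mean(0)
yaw=np.arctan2((a[:,0]*b[:,1]-a[:,1]*b[:,0]).sum(),(a*b).sum())
A=np.array([[np.cos(yaw),-np.sin(yaw)],[np.sin(yaw),np.cos(yaw)]]); O=W.mean(0)-A@P.mean(0)
def toS(w): return (np.asarray(w)[...,:2]-O)@A*1e3
E
python3 - <<'E'
from h import *
print(yaw,O, np.round((P@A.T+O-W)*1e3,1).tolist())
for n,w in dict(car=[.538,.163],car2=[.532,.168],tab=[.552,.241],tab2=[.548,.237],peg=[.613,.085],peg2=[.608,.086],tw=[.6565,.22]).items(): print(n,toS(w))
s=bot.observe(); print('tcp',toS(s['position']), 'tool yaw wanted',yaw+np.pi/2)
E
python3 -m jog '[[[0,0,0,0,0,0.11,0],[0,0,0,0,0,0.11,0],[0,0,0,0,0,0.11,0],[0,0,0,0,0,0.11,0],[0,0,0,0,0,0.11,0]]]' 40
python3 -c "
from h import *
s=st();print(toS(s['position']), bot.tip_reach)"
```

```text
-1.7547029360305573 [0.52110825 0.10891523] [[2.8, 1.6], [-0.2, -0.4], [-3.0, 2.3], [2.0, 0.3], [-2.9, -2.1], [-1.9, -1.1], [0.1, -1.3], [3.1, 0.7]]
car [-56.26174846   6.71633247]
car2 [-60.08020227  -0.09684671]
tab [-135.50662163    6.21625566]
tab2 [-130.84258772    3.01519527]
peg [ 6.70754426 94.71558345]
peg2 [ 6.63876592 89.61702782]
tw [-133.97084072  112.79435555]
tcp [ 739.80511679 -173.37592992] tool yaw wanted -0.1839066092356607
clock: 1.4
position: [0.2154, -0.5867, 0.3039]
tool_rot: [-3.142, -0.0, -0.203]
force: [0.0, -0.3, -0.3]
grip_width: 0.0121
finger_force: 0.0
t 1.4 pos [ 0.2154 -0.5867  0.3039] rot [-3.142 -0.    -0.203] F [ 0.  -0.3 -0.3] w 0.012149366660053541
[ 739.80920991 -173.38533595] 0.0726
```

```bash
python3 -m jog '[[[20,-45,0,0,0,0,0],[20,-45,0,0,0,0,0],[20,-45,0,0,0,0,0],[20,-45,0,0,0,0,0],[20,-45,0,0,0,0,0]]]'
python3 -m jog '[[[20,-45,0,0,0,0,0],[20,-45,0,0,0,0,0],[20,-45,0,0,0,0,0],[10,-45,0,0,0,0,0],[10,-45,0,0,0,0,0]]]'
python3 -m jog '[[[0,-45,0,0,0,0,0],[0,-45,0,0,0,0,0],[0,-45,0,0,0,0,0],[0,-45,0,0,0,0,0],[0,-45,0,0,0,0,0]]]'
python3 -m jog '[[[0,-45,0,0,0,0,0],[0,-45,0,0,0,0,0],[0,-45,0,0,0,0,0],[0,-45,0,0,0,0,0],[0,0,0,0,0,0,0]]]'
python3 - <<'E'
from h import *
s=st();print(toS(s['position']))
s=bot.observe();p=bot.grab_frame('wrist'); save(p,'w1')
for q in ['carrier','push_tab','latch_peg','latch_pivot','tweezers']:
    print(q,[(toS(d['xyz']).round(1),np.round(d['xyz'],3).tolist(),round(d['conf'],2)) for d in bot.spot_point(q,p)[:3]])
E
```

```text
clock: 1.9
position: [0.3585, -0.3841, 0.3041]
tool_rot: [3.141, -0.0, -0.198]
force: [0.4, -0.5, -0.6]
grip_width: -0.0003
finger_force: 0.0
clock: 2.4
position: [0.4811, -0.1791, 0.304]
tool_rot: [3.142, -0.0, -0.198]
force: [1.4, -1.3, 0.0]
grip_width: 0.0002
finger_force: 0.0
clock: 2.9
position: [0.5249, 0.0414, 0.3041]
tool_rot: [-3.141, -0.0, -0.198]
force: [0.7, -0.4, -0.5]
grip_width: -0.0002
finger_force: 0.0
clock: 3.4
position: [0.5597, 0.2226, 0.3035]
tool_rot: [-3.139, 0.001, -0.191]
force: [-1.4, -1.0, 0.5]
grip_width: -0.0002
finger_force: 0.0
t 3.4 pos [0.5597 0.2226 0.3035] rot [-3.139e+00  1.000e-03 -1.910e-01] F [-1.4 -1.   0.5] w -0.00015435640489055356
[-118.82665924   17.1481938 ]
carrier [(array([ 322.5, -165.8]), [0.299, -0.178, 0.007], 0.76), (array([-58.7,   3.4]), [0.535, 0.166, 0.075], 0.56)]
push_tab [(array([-133.6,    7.3]), [0.553, 0.239, 0.107], 0.9), (array([ 255.5, -135.7]), [0.341, -0.118, 0.041], 0.61)]
latch_peg []
latch_pivot [(array([44. , 99.4]), [0.611, 0.048, 0.072], 0.76), (array([-134.7,    4.7]), [0.55, 0.24, 0.106], 0.66)]
tweezers [(array([-136.7,  114.9]), [0.659, 0.222, 0.045], 0.94)]
```

View pics/w1.png

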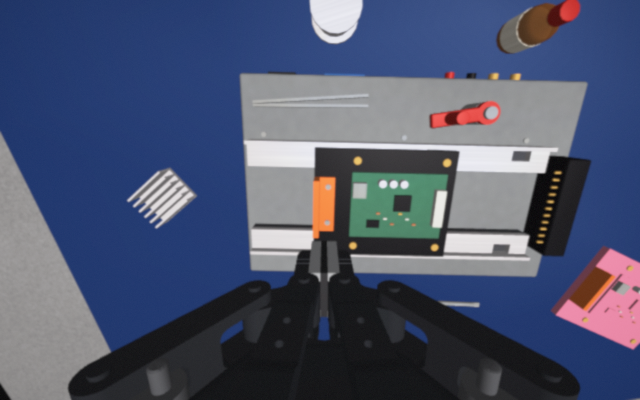

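The wrist picture shows the tab's rear face at about (317,208) and the latch at (465,115), close to parked. The tip has to go about 65 mm back and then down behind the tab.

```bash
python3 -m jog '[[[-7,-33,0,0,0,0,0],[-7,-33,0,0,0,0,0],[0,0,30,0,0,0,0],[0,0,40,0,0,0,0],[0,0,40,0,0,0,0]]]'
python3 -m jog '[[[0,0,25,0,0,0,0],[0,0,0,0,0,0,0],[0,0,0,0,0,0,0]]]'
python3 - <<'E'
from h import *
s=st();print(toS(s['position']))
p=bot.grab_frame('wrist'); save(p,'w2')
for q in ['carrier','push_tab','latch_peg']:
    print(q,[(toS(d['xyz']).round(1),np.round(d['xyz'],3).tolist(),round(d['conf'],2)) for d in bot.spot_point(q,p)[:3]])
E
```

```text
clock: 4.2
position: [0.5598, 0.2828, 0.1933]
tool_rot: [-3.141, -0.001, -0.199]
force: [0.7, 0.5, -1.3]
grip_width: 0.0003
finger_force: 0.0
clock: 4.5
position: [0.5599, 0.2831, 0.1698]
tool_rot: [-3.142, -0.0, -0.199]
force: [-0.1, 0.2, 1.0]
grip_width: 0.0003
finger_force: 0.0
t 4.5 pos [0.5599 0.2831 0.1698] rot [-3.142 -0.    -0.199] F [-0.1  0.2  1. ] w 0.00027834818726927543
[-178.335954      6.31462859]
carrier [(array([-58. ,   6.1]), [0.538, 0.165, 0.074], 0.98), (array([-136.2,  114.6]), [0.659, 0.222, 0.046], 0.2)]
push_tab [(array([-133.8,    6.9]), [0.552, 0.239, 0.104], 0.9)]
latch_peg []
```

View pics/w2.png

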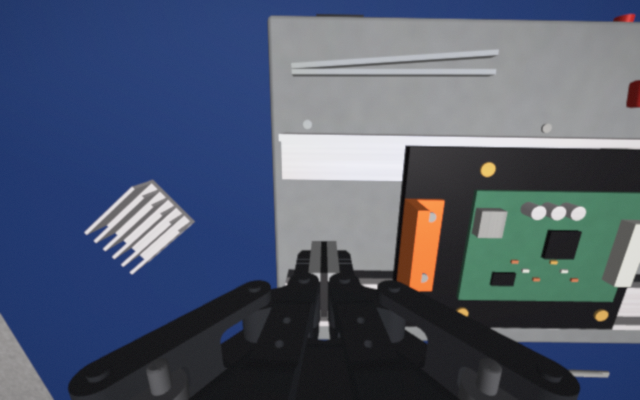

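Picture: the closed fingertips at (323,250) sit behind the orange tab (420,245) and clear of everything. I start pushing.

```bash
python3 -m jog '[[[0,10,4,0,0,0,0],[0,8,0,0,0,0,0],[0,6,0,0,0,0,0],[0,4,0,0,0,0,0],[0,4,0,0,0,0,0]]]'
python3 -m jog '[[[0,4,0,0,0,0,0],[0,4,0,0,0,0,0],[0,4,0,0,0,0,0],[0,4,0,0,0,0,0],[0,4,0,0,0,0,0]]]'
python3 -m jog '[[[0,4,0,0,0,0,0],[0,4,0,0,0,0,0],[0,4,0,0,0,0,0],[0,4,0,0,0,0,0],[0,4,0,0,0,0,0]]]'
python3 - <<'E'
from h import *
s=st();print(toS(s['position']))
p=bot.grab_frame('top')
for q in ['carrier','push_tab','latch_peg']:
    print(q,[(toS(d['xyz']).round(1),np.round(d['xyz'],3).tolist(),round(d['conf'],2)) for d in bot.spot_point(q,p)[:3]])
E
```

```text
clock: 5.2
position: [0.5532, 0.2518, 0.165]
tool_rot: [-3.141, -0.0, -0.198]
force: [0.6, -0.8, -0.2]
grip_width: -0.0002
finger_force: 0.0
clock: 5.7
position: [0.5492, 0.2324, 0.165]
tool_rot: [-3.141, -0.0, -0.198]
force: [0.9, 3.5, -0.1]
grip_width: -0.0003
finger_force: 1.6
clock: 6.2
position: [0.5453, 0.2127, 0.165]
tool_rot: [-3.141, -0.0, -0.198]
force: [0.3, 3.1, 2.2]
grip_width: 0.0004
finger_force: 1.8
t 6.2 pos [0.5453 0.2127 0.165 ] rot [-3.141 -0.    -0.198] F [0.3 3.1 2.2] w 0.0004210398289405075
[-106.4465462     4.78238721]
carrier [(array([-192.9, -324.3]), [0.238, 0.358, 0.005], 0.82), (array([-21.6,   2.7]), [0.528, 0.13, 0.075], 0.74), (array([ 323.1, -168.3]), [0.297, -0.178, 0.008], 0.63)]
push_tab [(array([ 248.5, -138.8]), [0.339, -0.11, 0.039], 0.85)]
latch_peg [(array([ 3. , 93.1]), [0.612, 0.089, 0.112], 0.49)]
```

```bash
python3 -m jog '[[[0,5,0,0,0,0,0],[0,5,0,0,0,0,0],[0,5,0,0,0,0,0],[0,5,0,0,0,0,0],[0,5,0,0,0,0,0]]]'
python3 -m jog '[[[0,5,0,0,0,0,0],[0,5,0,0,0,0,0],[0,4,0,0,0,0,0],[0,3,0,0,0,0,0],[0,3,0,0,0,0,0]]]'
python3 -m jog '[[[0,2,0,0,0,0,0],[0,2,0,0,0,0,0],[0,2,0,0,0,0,0],[0,2,0,0,0,0,0],[0,2,0,0,0,0,0]]]'
python3 - <<'E'
from h import *
s=st();print(toS(s['position']))
p=bot.grab_frame('top')
for q in ['carrier','push_tab']:
    print(q,[(toS(d['xyz']).round(1),np.round(d['xyz'],3).tolist(),round(d['conf'],2)) for d in bot.spot_point(q,p)[:3]])
E
```

```text
clock: 6.9
position: [0.5403, 0.1879, 0.1649]
tool_rot: [3.141, 0.0, -0.198]
force: [0.2, 2.2, -1.1]
grip_width: 0.0001
finger_force: 1.0
clock: 7.4
position: [0.5364, 0.1687, 0.1649]
tool_rot: [-3.142, 0.0, -0.198]
force: [-0.1, 2.2, -1.0]
grip_width: -0.0001
finger_force: 1.1
clock: 7.9
position: [0.5344, 0.159, 0.1649]
tool_rot: [-3.142, 0.0, -0.198]
force: [-1.1, 3.8, 0.0]
grip_width: 0.0002
finger_force: 1.5
t 7.9 pos [0.5344 0.159  0.1649] rot [-3.142  0.    -0.198] F [-1.1  3.8  0. ] w 0.00024309489793631348
[-51.68254657   3.86237302]
carrier [(array([ 319.6, -168.4]), [0.297, -0.174, 0.005], 0.79), (array([32.8,  0.2]), [0.515, 0.077, 0.074], 0.72), (array([-191.2, -325.2]), [0.236, 0.356, 0.005], 0.64)]
push_tab [(array([ 249.1, -136.2]), [0.342, -0.111, 0.039], 0.87), (array([-157.8, -260.9]), [0.294, 0.312, 0.041], 0.68)]
```

```bash
python3 -m jog '[[[0,2,0,0,0,0,0],[0,1,0,0,0,0,0],[0,1,0,0,0,0,0]]]'
python3 -m jog '[[[0,1,0,0,0,0,0],[0,1,0,0,0,0,0]]]'
python3 -m jog '[[[0,1,0,0,0,0,0]]]'
python3 - <<'E'
from h import *
s=st();print(toS(s['position']))
p=bot.grab_frame('top')
for q in ['carrier']:
    print(q,[(toS(d['xyz']).round(1),np.round(d['xyz'],3).tolist(),round(d['conf'],2)) for d in bot.spot_point(q,p)[:3]])
E
```

```text
clock: 8.35
position: [0.5338, 0.1551, 0.1651]
tool_rot: [-3.141, -0.0, -0.198]
force: [-0.3, 1.7, 2.5]
grip_width: -0.0
finger_force: 1.4
clock: 8.55
position: [0.5335, 0.1533, 0.1651]
tool_rot: [-3.141, -0.001, -0.198]
force: [0.7, 3.2, 3.6]
grip_width: 0.0
finger_force: 2.1
clock: 8.65
position: [0.5333, 0.1524, 0.1651]
tool_rot: [-3.141, -0.001, -0.198]
force: [1.6, 3.0, 5.0]
grip_width: 0.0002
finger_force: 2.5
t 8.65 pos [0.5333 0.1524 0.1651] rot [-3.141e+00 -1.000e-03 -1.980e-01] F [1.6 3.  5. ] w 0.00015476758867662792
[-44.9712015    4.01480227]
carrier [(array([ 322.7, -170.9]), [0.294, -0.177, 0.005], 0.83), (array([33.9,  1.4]), [0.516, 0.075, 0.068], 0.81)]
```

```bash
python3 -m jog '[[[0,1,0,0,0,0,0],[0,1,0,0,0,0,0]]]'
python3 -m jog '[[[0,1,0,0,0,0,0],[0,1,0,0,0,0,0]]]'
python3 - <<'E'
from h import *
s=st();print(toS(s['position']))
p=bot.grab_frame('wrist'); save(p,'w3')
for q in ['carrier','push_tab','latch_peg','latch_pivot']:
    print(q,[(toS(d['xyz']).round(1),np.round(d['xyz'],3).tolist(),round(d['conf'],2)) for d in bot.spot_point(q,p)[:3]])
E
```

```text
clock: 8.95
position: [0.5329, 0.1506, 0.1652]
tool_rot: [-3.141, -0.001, -0.198]
force: [1.9, 5.0, 4.6]
grip_width: -0.0001
finger_force: 3.8
clock: 9.15
position: [0.5325, 0.1488, 0.1651]
tool_rot: [-3.141, -0.001, -0.198]
force: [1.2, 6.2, 4.1]
grip_width: -0.0003
finger_force: 3.8
t 9.15 pos [0.5325 0.1488 0.1651] rot [-3.141e+00 -1.000e-03 -1.980e-01] F [1.2 6.2 4.1] w -0.0002707788765084971
[-41.3030925    3.92390643]
carrier [(array([35.9,  3. ]), [0.518, 0.073, 0.07], 0.95)]
push_tab [(array([-37.3,   5.3]), [0.533, 0.145, 0.1], 0.85)]
latch_peg [(array([ 5.6, 94. ]), [0.612, 0.086, 0.114], 0.56)]
latch_pivot [(array([146.7,   1.8]), [0.496, -0.036, 0.086], 0.68), (array([46.2, 98.7]), [0.61, 0.045, 0.076], 0.56)]
```

View pics/w3.png

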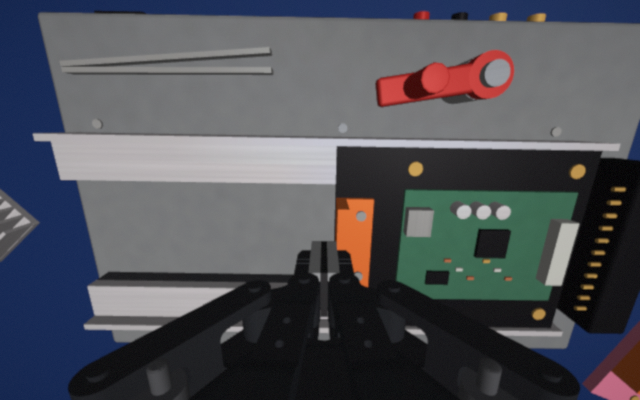

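The picture shows the carrier (edge at x≈337) no longer following the fingers: TCP-to-carrier distance shrank while the force rose. Its tab reads about 6 mm lower, so it has dropped. I back off, rise, and verify while going to the latch.

```bash
python3 -m jog '[[[0,-8,0,0,0,0,0],[0,-25,0,0,0,0,0],[0,0,-40,0,0,0,0],[0,0,-40,0,0,0,0],[40,0,0,0,0,0,0]]]'
python3 -m jog '[[[40,20,0,0,0,0,0],[40,25,0,0,0,0,0],[0,30,0,0,0,0,0],[0,0,0,0,0,0,0],[0,0,0,0,0,0,0]]]'
python3 - <<'E'
from h import *
s=st();print(toS(s['position']))
for c in ('wrist','scene'):
  p=bot.grab_frame(c); save(p,c+'4')
  for q in ['seat','carrier','push_tab','latch_peg','latch_pivot','contact_block']:
    print(q,[(toS(d['xyz']).round(1),np.round(d['xyz'][2],3),round(d['conf'],2)) for d in bot.spot_point(q,p)[:3]])
E
```

```text
clock: 9.9
position: [0.5772, 0.1747, 0.2502]
tool_rot: [-3.138, -0.004, -0.195]
force: [0.9, 1.4, 0.7]
grip_width: 0.0
finger_force: 0.0
clock: 10.4
position: [0.6413, 0.0827, 0.2445]
tool_rot: [3.141, 0.001, -0.2]
force: [-0.2, 1.4, -0.1]
grip_width: -0.0001
finger_force: 0.0
t 10.4 pos [0.6413 0.0827 0.2445] rot [ 3.141e+00  1.000e-03 -2.000e-01] F [-0.2  1.4 -0.1] w -8.32983588096478e-05
[  3.83902015 122.97785901]
seat []
carrier []
push_tab []
latch_peg []
latch_pivot [(array([44.2, 94.5]), np.float64(0.072), 0.72)]
contact_block [(array([143.3,  -0.4]), np.float64(0.087), 0.84)]
seat [(array([51.1,  0.6]), np.float64(0.074), 0.7), (array([143.7,  -0.5]), np.float64(0.081), 0.66)]
carrier [(array([ 325.1, -160.9]), np.float64(0.006), 0.8), (array([41.6,  5.3]), np.float64(0.064), 0.78), (array([-194.2, -325.3]), np.float64(0.003), 0.77)]
push_tab [(array([ 252.6, -135.6]), np.float64(0.037), 0.97), (array([-154. , -258.3]), np.float64(0.038), 0.58), (array([584.7, -52.9]), np.float64(-0.003), 0.57)]
latch_peg [(array([10.1, 91. ]), np.float64(0.114), 0.55)]
latch_pivot [(array([40.6, 99.6]), np.float64(0.076), 0.58)]
contact_block [(array([145.1,   0.3]), np.float64(0.084), 0.81), (array([10.6, 91.8]), np.float64(0.112), 0.53)]
```

View pics/wrist4.png

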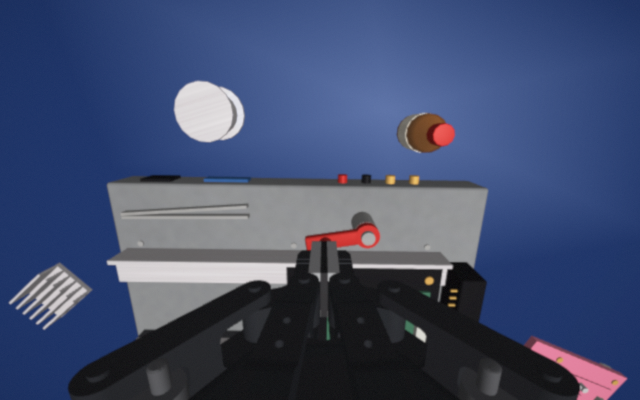

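The picture shows the latch arm tilted slightly inwards at (340,238), and the scene camera puts the carrier at z = 64 mm, so it is seated. Now I go down beyond the peg and swing it.

```bash
python3 -m jog '[[[3,0,25,0,0,0,0],[0,0,25,0,0,0,0],[0,-2,24,0,0,0,0],[0,0,0,0,0,0,0]]]'
python3 -m jog '[[[-5,0,0,0,0,0,0],[-6,0,0,0,0,0,0],[-6,0,0,0,0,0,0],[-6,0,0,0,0,0,0],[-6,0,0,0,0,0,0]]]'
python3 -m jog '[[[-6,0,0,0,0,0,0],[-6,2,0,0,0,0,0]]]'
python3 - <<'E'
from h import *
s=st();print(toS(s['position']))
p=bot.grab_frame('scene'); save({'img':cv2.resize(p['img'][170:320,260:460],None,fx=3,fy=3)},'s5')
print([(toS(d['xyz']).round(1),d['xyz'][2].round(3),d['conf']) for d in bot.spot_point('latch_peg',p)])
E
```

```text
clock: 11.5
position: [0.6437, 0.0849, 0.168]
tool_rot: [3.14, 0.004, -0.198]
force: [-0.8, -0.8, 0.0]
grip_width: 0.0002
finger_force: 0.0
clock: 12.0
position: [0.6164, 0.0905, 0.1716]
tool_rot: [-3.141, -0.001, -0.198]
force: [1.4, -0.1, 0.1]
grip_width: -0.0001
finger_force: 0.8
clock: 12.2
position: [0.604, 0.0913, 0.171]
tool_rot: [-3.141, -0.0, -0.198]
force: [4.0, -4.5, 1.0]
grip_width: 0.0001
finger_force: 2.2
t 12.2 pos [0.604  0.0913 0.171 ] rot [-3.141 -0.    -0.198] F [ 4.  -4.5  1. ] w 0.00012122097350740789
[ 2.15306025 84.68889487]Traceback (most recent call last):
  File "<stdin>", line 4, in <module>
AttributeError: 'float' object has no attribute 'round'
```

View pics/s5.png

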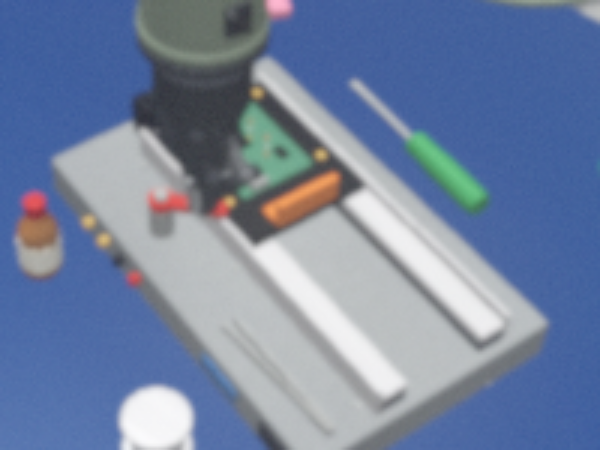

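The picture shows the latch nose (220,208) starting over the carrier's edge. I continue around the arc.

```bash
python3 -m jog '[[[-6,1,0,0,0,0,0],[-5,3,0,0,0,0,0]]]'
python3 -m jog '[[[-4,4,0,0,0,0,0],[-3,4,0,0,0,0,0]]]'
python3 - <<'E'
from h import *
s=st();print(toS(s['position']))
E
```

```text
clock: 12.5
position: [0.5925, 0.0894, 0.1708]
tool_rot: [-3.141, -0.0, -0.198]
force: [2.0, 0.6, 0.4]
grip_width: -0.0
finger_force: 0.6
clock: 12.7
position: [0.5838, 0.0826, 0.1709]
tool_rot: [-3.141, 0.0, -0.198]
force: [2.6, 2.0, 0.5]
grip_width: 0.0001
finger_force: 0.5
t 12.7 pos [0.5838 0.0826 0.1709] rot [-3.141  0.    -0.198] F [2.6 2.  0.5] w 0.00012973496838208077
[14.39008739 66.47618597]
```

```bash
python3 -m jog '[[[-3,4,0,0,0,0,0],[-1,4,0,0,0,0,0]]]'
python3 -m jog '[[[0,3,0,0,0,0,0]]]'
python3 -m jog '[[[0,2,0,0,0,0,0],[0,0,0,0,0,0,0]]]'
python3 - <<'E'
from h import *
s=st();print(toS(s['position']))
for c in ('top','scene'):
  p=bot.grab_frame(c); save(p,c+'6')
  for q in ['carrier','latch_peg','latch_pivot']:
    print(c,q,[(toS(d['xyz']).round(1),np.round(d['xyz'][2],3),round(d['conf'],2)) for d in bot.spot_point(q,p)[:3]])
E
```

```text
clock: 12.9
position: [0.5785, 0.0754, 0.1709]
tool_rot: [-3.141, 0.0, -0.198]
force: [2.0, 4.6, -0.1]
grip_width: 0.0002
finger_force: 3.1
clock: 13.0
position: [0.5784, 0.0741, 0.1711]
tool_rot: [-3.139, -0.001, -0.197]
force: [2.5, 19.3, -2.0]
grip_width: -0.0001
finger_force: 9.4
clock: 13.2
position: [0.5783, 0.0739, 0.1712]
tool_rot: [-3.137, -0.001, -0.196]
force: [3.0, 19.0, -1.4]
grip_width: -0.0002
finger_force: 9.6
t 13.2 pos [0.5783 0.0739 0.1712] rot [-3.137e+00 -1.000e-03 -1.960e-01] F [ 3.  19.  -1.4] w -0.0001895322061258567
[23.98519465 62.65158528]
top carrier [(array([-194.2, -328.1]), np.float64(0.009), 0.9), (array([ 319.2, -166.4]), np.float64(0.004), 0.64)]
top latch_peg []
top latch_pivot [(array([-4.6,  3.8]), np.float64(-0.002), 0.42)]
scene carrier [(array([-193. , -323.3]), np.float64(0.003), 0.72)]
scene latch_peg [(array([45.4, 58.5]), np.float64(0.109), 0.64)]
scene latch_pivot [(array([41.6, 98.9]), np.float64(0.071), 0.96)]
```

The force has risen sharply at the expected end position, so the latch is at its stop. I withdraw and check.

```bash
python3 -m jog '[[[0,-6,0,0,0,0,0],[0,-12,0,0,0,0,0],[0,0,-35,0,0,0,0],[0,0,-40,0,0,0,0],[0,-30,-30,0,0,0,0]]]'
python3 -m jog '[[[30,-35,0,0,0,0,0],[30,-35,0,0,0,0,0],[0,-35,0,0,0,0,0],[0,0,0,0,0,0,0],[0,0,0,0,0,0,0]]]'
python3 - <<'E'
from h import *
st()
p=bot.grab_frame('scene')
save({'img':cv2.resize(p['img'][170:320,260:460],None,fx=3,fy=3,interpolation=cv2.INTER_CUBIC)},'s7')
for q in ['carrier','push_tab','latch_peg','latch_pivot']:
    print(q,[(toS(d['xyz']).round(1),np.round(d['xyz'][2],3),round(d['conf'],2)) for d in bot.spot_point(q,p)[:4]])
E
```

```text
clock: 14.1
position: [0.5877, 0.1147, 0.2781]
tool_rot: [3.14, -0.001, -0.203]
force: [1.7, 0.2, -0.5]
grip_width: 0.0003
finger_force: 0.0
clock: 14.6
position: [0.6666, 0.2099, 0.2752]
tool_rot: [3.141, 0.001, -0.197]
force: [-0.2, -0.9, 0.5]
grip_width: 0.0001
finger_force: 0.0
t 14.6 pos [0.6666 0.2099 0.2752] rot [ 3.141e+00  1.000e-03 -1.970e-01] F [-0.2 -0.9  0.5] w 0.0001233233617846468
carrier [(array([41.6,  3.4]), np.float64(0.065), 0.76), (array([ 327.1, -161.4]), np.float64(0.007), 0.61), (array([-195.5, -324.1]), np.float64(0.007), 0.6)]
push_tab [(array([-38.1,   4.2]), np.float64(0.099), 0.84), (array([-152.9, -260.4]), np.float64(0.04), 0.71), (array([ 252.5, -133.5]), np.float64(0.041), 0.58)]
latch_peg [(array([45. , 55.5]), np.float64(0.112), 0.47), (array([54.8, -2.2]), np.float64(0.079), 0.26)]
latch_pivot [(array([-2.4,  2.4]), np.float64(-0.002), 0.24)]
```

View pics/s7.png

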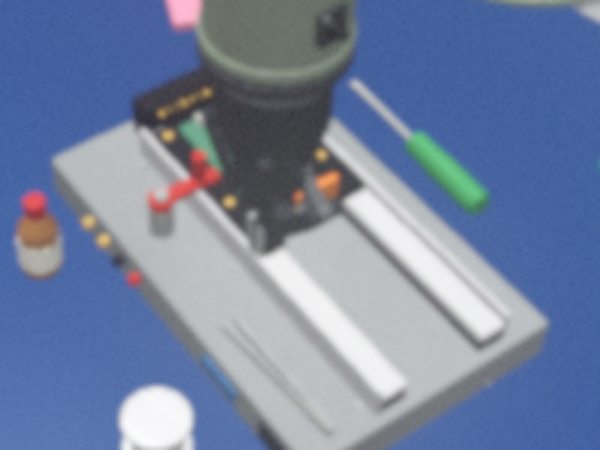

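The picture shows the latch arm running from its pivot (160,200) across the carrier's edge to (215,175). The carrier is flat at z = 65 mm, the tweezers are unmoved, and the arm is clear.

```bash
python3 -c "
from workcell import bot
print(bot.job_done())"
```

```text
the job is handed in; nothing more can be done
None
```

I handed the job in at about 15 s of the 45 s limit: by my last camera check the carrier lies flat in the notches and the latch is at its stop over its edge; no verdict came back.

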